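Lock the spoon rack in the drawer

TASK

Slide the white spoon rack along its rail until it sits up against the grey end block, then turn its round cam knob clockwise (seen from above) until the sprung steel pin drops into the cam's notch and locks the rack there. Be gentle: do not ram the end block, do not keep forcing the knob once the pin has dropped in, and leave the other things in the drawer undisturbed. Let go of the knob when it is done.

Things in the scene. Friction and masses are not known exactly. Their poses are not given: they have to be found in the camera images.
- rail: Fixed aluminium plate on the drawer's floor, 120 (x) by 400 mm (y, -175 to +225), 8 mm thick. Origin on its underside, z up. The rack slides along y; +y leads to the end block. A keeper strip 14 mm high stands on its +x edge (outer face x = +60 mm), with one 11 mm slot at y = -20 mm where the pin's tooth goes in when the rack is home.
- block: Grey end block fixed on the rail, 100 mm (x) by 20 mm (y), top 42 mm above the rail's underside. Origin at the middle of the face that the rack meets, level with the rail's underside; axes as the rail's; the rack comes from its -y side.
- rack: White spoon rack, six slots, 100 mm wide, slides with 2 to 3 N of friction; starts 30 to 90 mm short of the block. Origin on the knob's axis, level with the rail's underside; axes as the rail's. The tray with four spoons lying across it spans y = 45 to 225 mm, x = -72 to +70 mm (its y = 225 mm end meets the block). All of the rack but the knob is at most 39 mm above the origin.
- knob_centre (a point): Centre of the cam knob's grip, 60 mm above the rack's origin; does not turn with the knob. Grip: upright fluted rubbery cylinder, 40 mm across, 30 mm tall, taken from above; it can also drag the rack. Cam (25 mm radius) below, top 23 mm under this point. Turns clockwise with under 0.2 N m; after 0.35 to 1.5 rad (it varies) the pin drops in, tugging it on, then blocks it: moment rises sharply.
- pin: Steel follower bar on the knob's +x side, slides along the rack's x, sprung towards the knob (4 to 6 N). Nose rides on the cam; a toothed tail hangs outside the keeper strip. Origin: mid tail, level with the rail's underside. x in the rack's frame: 66 to 68 mm on the cam, about 58 mm when dropped in the notch. Drops only with the rack home within about 2 mm; else the tooth lands on the strip.
- spoon: Bystander: white and orange heat-sensing baby spoon, 140 mm long, lying loose on the drawer's floor beside the rail (-x side).
- egg_cup: Bystander: small white cup, 46 mm across, 45 mm tall, standing beside the rail (+x side).
- pot_lid: Bystander: aluminium pot lid, 140 mm across, 37 mm tall with its knob.
- bowl: Bystander: white plastic bowl, 110 mm across, 45 mm tall.
- cup: Bystander: grey plastic mug, 68 mm across, 75 mm tall.
- bottle: Bystander: clear bottle, 56 mm across, 120 mm tall.
- plate_cover (a joint): Bystander: hinged clear cover of the divided plate (a low box 220 by 150 mm, 32 mm tall, near the drawer's right-hand end); 0 = shut, grows (rad) as it opens.

How it is judged:
By the outcome, as a careful person would: the job done as asked, in the order asked, and still so for the second after the job is handed in, with the robot touching nothing.
It also fails if it takes over 61 s, if anything falls off the work surface, if the arm or the gripper's body presses on something with over 40 N, if the wrist force passes 120 N, or if a joint passes its speed limit or range.

ROBOT

A 6-joint arm with a two-finger parallel gripper is mounted at the origin on the work surface. World frame = base frame: x ahead of the robot, y to its left, z up, the work surface at z = 0. Lengths are in m, angles in rad, forces in N, time in s.
With the tool pointing down it reaches from about 0.275 to 0.875 m from the base axis. Payload 12.5 kg.
Tool frame: the origin (TCP) lies on the centre line of the jaws, within the pads' length; the fingertips stand r.finger_overhang ahead of it and the grasp point (between the pads) lies 3 mm ahead of it (r.finger_overhang is the distance from the TCP to the fingertips, in m); z points along the fingers, y is the direction in which the jaws open and shut (so a half turn about z gives the same grasp; the last joint's range is limited). The gripper opens to 85 mm and grips with 20 to 120 N. Pads are 22 mm wide; open, the fingers measure 114 mm over their backs; the gripper's body (76 mm by 85 mm) begins 54 mm behind the grasp point. The pads swing forward as they close: fully open they stand 13 mm farther back than shut.
Start: joints at [-1.367, 0.351, 1.652, -0, 1.139, -0.085], TCP at [0.157, -0.527, 0.253] pointing down, gripper open.
Joint ranges: [-2.75, 2.75], [-0.79, 2.1], [0.01, 2.65], [-1.57, 4.71], [0.07, 3.14], [-2.87, 2.87]. Speed limits (rad/s): [2.22, 2.22, 2.79, 3.14, 3.14, 3.14].

INTERFACE

Orientations are given as a unit quaternion [x, y, z, w].
In Python, from cell import r, optics gives the robot as it stands. The module is installed in compiled form; this text tells all that it offers. Calls block until the motion is done:
- r.move_to(position, orientation): joint-space move of the TCP to a pose.
- r.move_linear(position, rot=None, vel=0.15): straight line of the TCP; rot=None keeps the orientation; vel is the mean speed in m/s.
- r.set_joints(angles): joint-space move.
- r.set_gripper(opening, squeeze=None): opening from 0.0 (shut) to 1.0 (fully open); squeeze is the grip in N (None keeps the last); returns when the fingers have stopped.
- r.sleep(seconds).
- r.inverse_kinematics(position, orientation): joint angles nearest the present ones, or None.
- optics.get_image(name): name is "scene" or "side" or "wrist"; returns a dict with "pixels" (480x640x3 uint8, red, green, blue), "depth" (480x640 float32, m along the optical axis (not along the pixel's ray), 0 where there is no reading), "fx", "fy", "cx", "cy" (pixels), "camera_from_world" (4x4, takes a point from world to camera coordinates); the wrist camera has in their place "mount" (4x4, takes a point from camera to tool coordinates, whose origin is the TCP and whose axes are the flange's). Camera axes: x right, y down, z forward; pixel columns grow to the right and rows downward; lengths in m; the calibration is good to about 2 mm. A picture is of the moment at which its call begins: read the wrist's pose just before it.
A pose or a line that the arm cannot do raises r.PlanningError and nothing moves.
- r.hand_in(): hands the job in, once; it reports no verdict.
Readings, each from a call of its own:
- r.current_t(): time.
- r.current_q(): joint angles.
- r.current_qvel(): joint speeds.
- r.current_effort(): joint torques, N m.
- r.current_tool_pos(): TCP position.
- r.current_ee_rot(): TCP orientation.
- r.current_contact_force(): force on the tool from outside, world axes, zero at the start.
- r.current_torque(): the same for the moment, N m.
- r.current_opening(): opening from 0.0 (shut) to 1.0 (fully open).
Only numpy, scipy, OpenCV 4.12 (cv2) and the standard library are available. Lean on these libraries where they do the work, as an engineer would, in place of code of your own. Each camera call takes 0.05 s, during which the arm holds its last target.

## Working session

There is one attempt and no reset: what is moved stays moved. The work goes in short steps, each a Python script; the robot and the scene stay as the last script left them, time stands still between calls to the robot, and variables do not carry over. Pictures are saved under pics/ and viewed, and the job is handed in when it is done.

```bash
mkdir -p pics; ls; python3 - <<'E'
from cell import r, optics
import cv2
print(r.current_t(), r.finger_overhang, r.current_tool_pos(), r.current_ee_rot())
for n in ("scene","side","wrist"):
    d=optics.get_image(n); cv2.imwrite(f"pics/{n}0.png",d["pixels"][:,:,::-1])
    print(n,d["fx"],d["cx"],d["cy"],(d.get("camera_from_world") if "mount" not in d else d["mount"]).round(3).tolist(), (d["depth"]>0).mean())
E
```

```text
pics
0.0 0.022 [ 0.15661408 -0.52691143  0.25272978] [ 9.89591256e-01  1.43905446e-01 -3.65221849e-05 -6.06411873e-04]
scene 574.9917417287506 323.6272882199812 233.72638870390546 [[0.213, 0.977, -0.006, -0.114], [0.732, -0.164, -0.662, -0.383], [-0.647, 0.137, -0.75, 1.759], [0.0, 0.0, 0.0, 1.0]] 0.995908203125
side 573.8746478338405 325.29328233453134 230.54599029661742 [[-0.774, -0.634, -0.016, 0.459], [-0.423, 0.534, -0.732, 0.315], [0.472, -0.56, -0.681, 1.029], [0.0, 0.0, 0.0, 1.0]] 0.9958984375
wrist 340.69131305674864 318.769519431464 240.78009966724713 [[0.0, -0.948, -0.317, 0.08], [1.0, 0.0, -0.0, 0.001], [0.001, -0.317, 0.948, -0.121], [0.0, 0.0, 0.0, 1.0]] 0.99583984375
```

View pics/scene0.png

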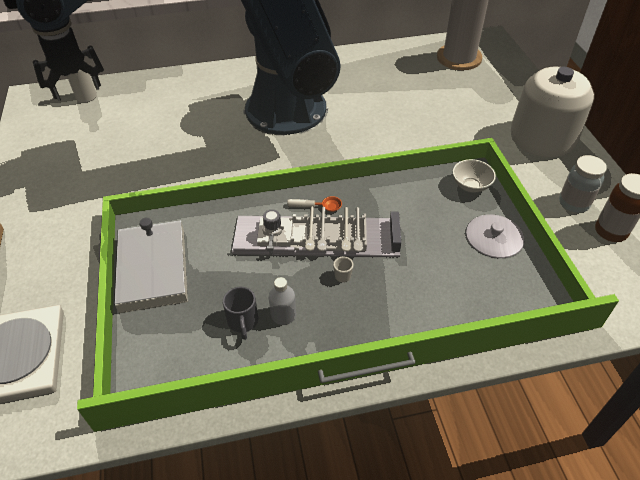

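View pics/side0.png

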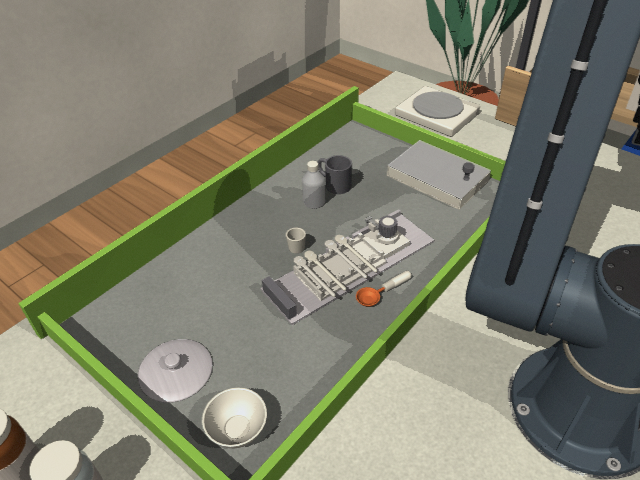

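View pics/wrist0.png

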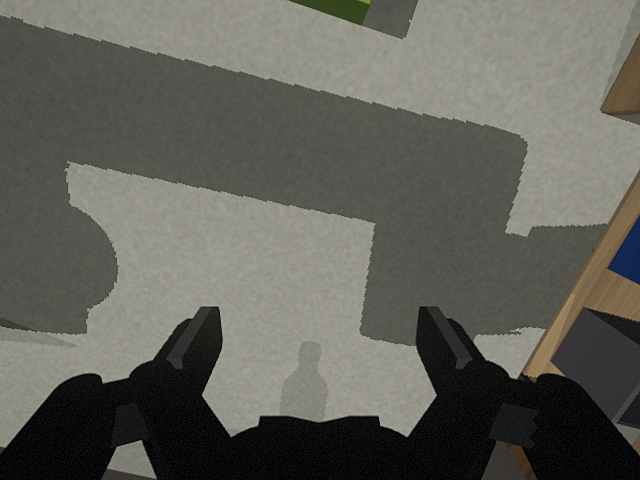

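The scene view shows the knob at about (272,218), the end block at about (395,230) and the rack between them. The spoon is on the −x side and the egg cup on the +x side. The side view shows the knob at (388,228) and the block at (280,297). Next I'll get coordinates from the depth.

```bash
cat > h.py <<'E'
from cell import r, optics
import numpy as np, cv2
from scipy.spatial.transform import Rotation as R
def T_wc(d,pose=None):
    if "camera_from_world" in d: return np.linalg.inv(d["camera_from_world"])
    p,q=pose; T=np.eye(4);T[:3,:3]=R.from_quat(q).as_matrix();T[:3,3]=p
    return T@d["mount"]
def cloud(d,pose=None):
    v,u=np.mgrid[0:480,0:640]; z=d["depth"]
    P=np.stack([(u-d["cx"])/d["fx"]*z,(v-d["cy"])/d["fy"]*z,z],-1)
    T=T_wc(d,pose); return P@T[:3,:3].T+T[:3,3]
def ray(d,u,v,h,pose=None):
    T=T_wc(d,pose); k=T[:3,:3]@np.array([(u-d["cx"])/d["fx"],(v-d["cy"])/d["fy"],1]); o=T[:3,3]
    return o+k*(h-o[2])/k[2]
E
python3 - <<'E'
from h import *
for n,px in (("scene",[(272,214),(395,215),(395,230),(236,250),(220,230),(320,270),(345,262),(280,300),(350,215)]),("side",[(388,222),(281,290),(430,240),(297,235),(250,270),(385,260)])):
    d=optics.get_image(n); C=cloud(d); np.save(f"{n}_c.npy",C)
    for u,v in px: print(n,u,v,C[v,u].round(4))
    x0,x1,y0,y1=(215,415,190,280) if n=="scene" else (250,450,190,330)
    cv2.imwrite(f"pics/{n}crop0.png",cv2.resize(d["pixels"][y0:y1,x0:x1,::-1],None,fx=4,fy=4,interpolation=cv2.INTER_CUBIC))
E
```

```text
scene 272 214 [ 0.5091 -0.1177  0.0837]
scene 395 215 [0.5438 0.1759 0.0481]
scene 395 230 [0.5928 0.1607 0.0506]
scene 236 250 [ 0.5481 -0.2143  0.0226]
scene 220 230 [ 0.4607 -0.246   0.0058]
scene 320 270 [ 0.6388 -0.0309  0.0083]
scene 345 262 [0.6509 0.0252 0.0375]
scene 280 300 [ 0.7614 -0.14    0.093 ]
scene 350 215 [0.5162 0.0705 0.044 ]
side 388 222 [ 0.5043 -0.114   0.0815]
side 281 290 [0.5754 0.1631 0.0506]
side 430 240 [ 0.432  -0.1862  0.0147]
side 297 235 [0.6732 0.0041 0.0302]
side 250 270 [0.7017 0.1329 0.0012]
side 385 260 [ 0.4739 -0.0647  0.0197]
```

View pics/scenecrop0.png

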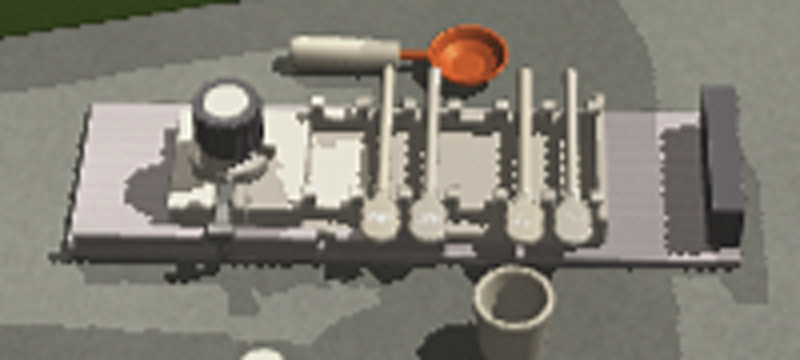

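View pics/sidecrop0.png

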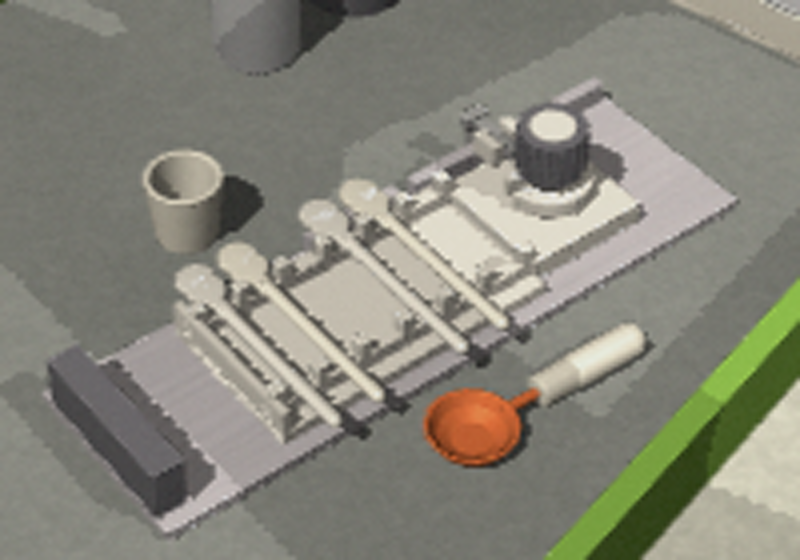

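```bash
python3 - <<'E'
from h import *
for n in ("scene","side"):
    d=optics.get_image(n); C=cloud(d)
    X,Y,Z=C[...,0],C[...,1],C[...,2]
    # floor
    m=(abs(X-.7)<.03)&(abs(Y-.15)<.04); print(n,"floor",np.median(Z[m]).round(4),Z[m].std().round(4))
    m=(np.hypot(X-.507,Y+.116)<.035)&(Z>.076); P=C[m]; print("knob n",m.sum(),"med z",np.median(P[:,2]),"mid",P.mean(0).round(4),cv2.minEnclosingCircle(P[:,:2].astype(np.float32)))
    m=(abs(X-.57)<.09)&(abs(Y-.165)<.03)&(Z>.042)&(Z<.06); P=C[m]; print("block",np.median(P[:,2]),cv2.minAreaRect((P[:,:2]*1000).astype(np.float32)),P.min(0),P.max(0))
    # white cap
    hsv=cv2.cvtColor(d["pixels"],cv2.COLOR_RGB2HSV)
    m=((d["pixels"].min(-1)>150)&(np.hypot(X-.507,Y+.116)<.022)&(Z>.07)).astype(np.uint8)
    M=cv2.moments(m,True); u,v=M["m10"]/M["m00"],M["m01"]/M["m00"]; print("cap",u,v,M["m00"],ray(d,u,v,.082).round(4))
E
```

```text
scene floor 0.005 0.3626
knob n 181 med z 0.08056522570414171 mid [ 0.511  -0.1206  0.0807] ((0.5095557570457458, -0.12127268314361572), 0.02144508995115757)
block 0.048438301044052556 ((578.7249755859375, 166.07962036132812), (19.935745239257812, 104.09808349609375), 75.7894287109375) [0.52635828 0.14589243 0.04227902] [0.6297849  0.18638874 0.05380694]
cap 271.0133333333333 214.89333333333335 75.0 [ 0.5098 -0.1203  0.082 ]
side floor 0.0055 0.0019
knob n 188 med z 0.07923133647653197 mid [ 0.506  -0.1157  0.0794] ((0.5069946050643921, -0.11552722007036209), 0.022064317017793655)
block 0.04725847363809055 ((578.9495239257812, 168.97976684570312), (22.086292266845703, 103.80435943603516), 75.14808654785156) [0.52828343 0.14819184 0.04202763] [0.63024406 0.18979149 0.05185677]
cap 387.67605633802816 220.8450704225352 71.0 [ 0.5068 -0.1162  0.082 ]
```

```bash
cat >> h.py <<'E'
def quat(h):
    f=(h+np.pi/2)/2; return np.array([np.cos(f),np.sin(f),0,0])
E
python3 - <<'E'
from h import *
h=np.radians(75.5)
p=np.array([.525,-.06,.20]); print(r.inverse_kinematics(p,quat(h)))
r.move_to(p,quat(h)); r.sleep(.2)
pose=(r.current_tool_pos(),r.current_ee_rot()); print(pose,r.current_q().round(3),r.current_t())
print(r.current_contact_force(),r.current_torque())
d=optics.get_image("wrist"); cv2.imwrite("pics/w1.png",d["pixels"][:,:,::-1])
np.savez("w1.npz",p=pose[0],q=pose[1],**d)
E
```

```text
[-2.01904586e-01  3.75450538e-01  1.76142709e+00 -4.44089210e-16
  1.00471502e+00 -1.51962817e+00]
(array([ 0.52495506, -0.0604656 ,  0.20003026]), array([ 1.26695630e-01,  9.91941640e-01, -1.27762551e-05,  1.84717032e-05])) [-0.203  0.375  1.761 -0.     1.005 -1.519] 2.6917
[ 0.27393948  0.53576794 -0.14986312] [ 0.00201151 -0.02315311 -0.02726095]
```

View pics/w1.png

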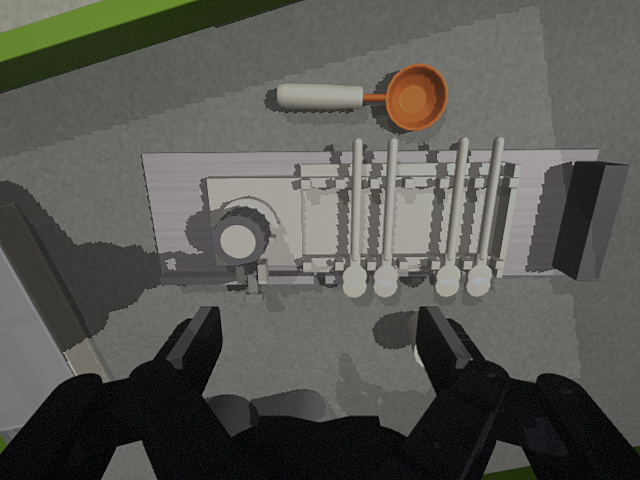

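The wrist view is clear. The cap is at about (239,241), the rail's −x edge runs from (143,153) to (598,150), and the block's top front edge runs from about (600,163) to (577,280). The pin tail is at about (253,280).

```bash
python3 - <<'E'
from h import *
f=np.load("w1.npz"); d={k:f[k] for k in f.files}; pose=(d["p"],d["q"]); C=cloud(d,pose); px=d["pixels"]
m=np.zeros((480,640),np.uint8); m[205:275,205:275]=(px[205:275,205:275].min(-1)>150)
n,l,s,c=cv2.connectedComponentsWithStats(m); i=l[241,239]; print("cap",c[i],s[i])
print("cap depth z",np.median(C[l==i][:,2]),np.median(C[l==i],0))
for z in(.079,.08,.081): print(z,ray(d,*c[i],z,pose).round(4))
print("grip rim circ")
mm=(np.hypot(C[...,0]-.508,C[...,1]+.118)<.035)&(C[...,2]>.074); print(mm.sum(),cv2.minEnclosingCircle(C[mm][:,:2].astype(np.float32)))
print("floor",np.median(C[20:60,400:450,2]),np.median(C[100:140,60:120,2]),"rail",np.median(C[190:250,530:545,2]),np.median(C[160:170,160:195,2]),"cover",np.median(C[330:350,20:30],axis=(0,1)))
# rail -x edge: gradient along columns
g=cv2.cvtColor(px,cv2.COLOR_RGB2GRAY).astype(float)
E_=[]
for u in list(range(150,200,4))+list(range(525,570,4)):
    v=140+np.argmax(np.diff(g[140:165,u])); E_.append(ray(d,u,v+.5,.0135,pose))
E_=np.array(E_); vx,vy,x0,y0=cv2.fitLine(E_[:,:2].astype(np.float32),cv2.DIST_HUBER,0,.001,.001).ravel(); print("rail edge",x0,y0,"heading",np.degrees(np.arctan2(vy,vx))%180)
# block
mb=(abs(C[...,0]-.579)<.08)&(abs(C[...,1]-.167)<.04)&(C[...,2]>.043)&(C[...,2]<.055); P=C[mb]; print("block",np.median(P[:,2]),cv2.minAreaRect((P[:,:2]*1000).astype(np.float32)))
for u,v in((600,163),(577,280)): print(ray(d,u,v,.047,pose).round(4),C[v,u+6].round(4))
y0,y1,x0,x1=190,310,180,330
cv2.imwrite("pics/w1c.png",cv2.resize(px[y0:y1,x0:x1,::-1],None,fx=5,fy=5,interpolation=cv2.INTER_CUBIC))
cv2.imwrite("pics/w1b.png",cv2.resize(px[140:300,490:640,::-1],None,fx=3.7,fy=3.7,interpolation=cv2.INTER_CUBIC))
E
```

```text
cap [237.49941657 241.21236873] [221 225  34  33 857]
cap depth z 0.08136439602265108 [ 0.50774732 -0.1197561   0.0813644 ]
0.079 [ 0.5084 -0.1206  0.079 ]
0.08 [ 0.5082 -0.1202  0.08  ]
0.081 [ 0.5079 -0.1199  0.081 ]
grip rim circ
22305 ((0.5053001046180725, -0.1122160330414772), 0.028854267671704292)
floor 0.006847080311272097 0.0066607020941836514 rail 0.014839113320024855 0.014690507430432653 cover [ 0.56032848 -0.36077349  0.04306689]
rail edge 0.4741246 -0.008316569 heading 75.906944
block 0.04865654283843007 ((578.7742309570312, 165.9493408203125), (22.16631507873535, 99.97411346435547), 76.02159118652344)
[0.5269 0.1671 0.047 ] [0.5304 0.1775 0.0394]
[0.6264 0.1476 0.047 ] [0.6543 0.1809 0.0071]
```

View pics/w1c.png

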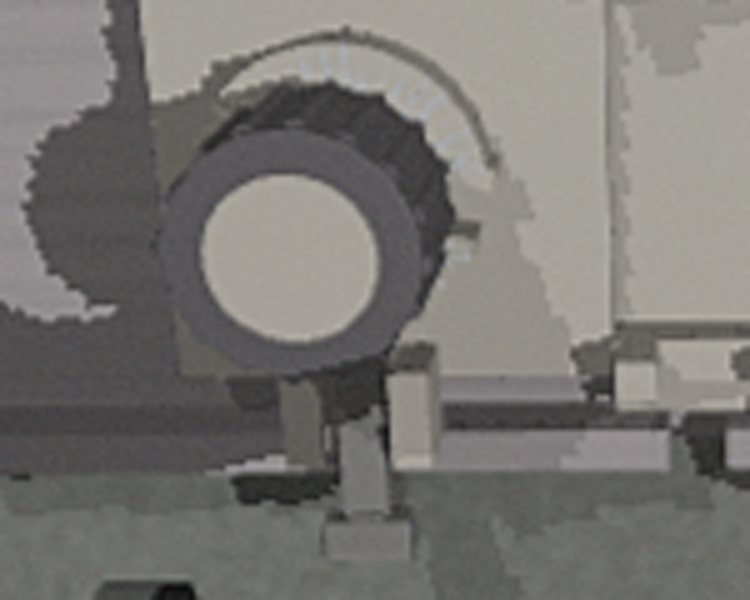

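View pics/w1b.png

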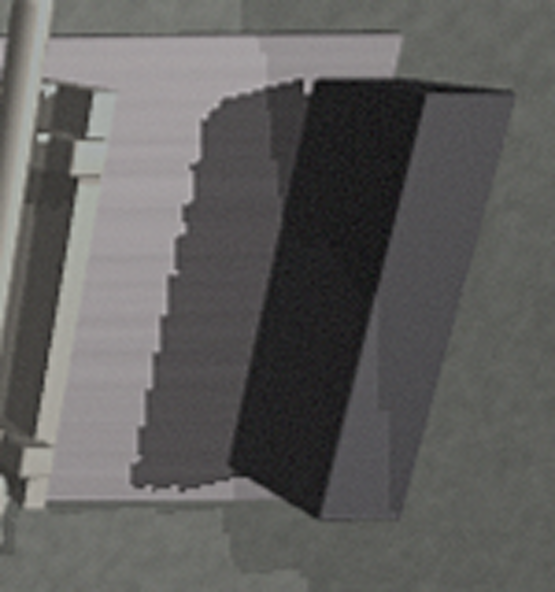

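```bash
python3 - <<'E'
from h import *
h=np.radians(76); k=np.array([.508,-.120])
r.move_to([*k,.13],quat(h)); r.move_linear([*k,.073],vel=.06); r.sleep(.2)
f0=r.current_contact_force(); print("open",r.current_tool_pos(),f0,r.current_torque())
r.set_gripper(.0,squeeze=30); r.sleep(.2)
print("opening",r.current_opening(),r.current_contact_force(),r.current_torque(),r.current_tool_pos(),r.current_t())
pose=(r.current_tool_pos(),r.current_ee_rot())
d=optics.get_image("wrist"); cv2.imwrite("pics/w2.png",d["pixels"][:,:,::-1])
d=optics.get_image("side"); cv2.imwrite("pics/s2.png",cv2.resize(d["pixels"][190:330,250:450,::-1],None,fx=4,fy=4))
E
```

```text
open [ 0.50813049 -0.12004002  0.07329294] [ 1.14935845 -0.26180269 -0.00603478] [-0.01788022 -0.03220797 -0.01751197]
opening 0.4588414237310118 [-0.77952806  0.88282745  5.37239786] [ 0.06982693  0.21916417 -0.00624826] [ 0.50807629 -0.12003153  0.07317721] 5.1833
```

View pics/w2.png

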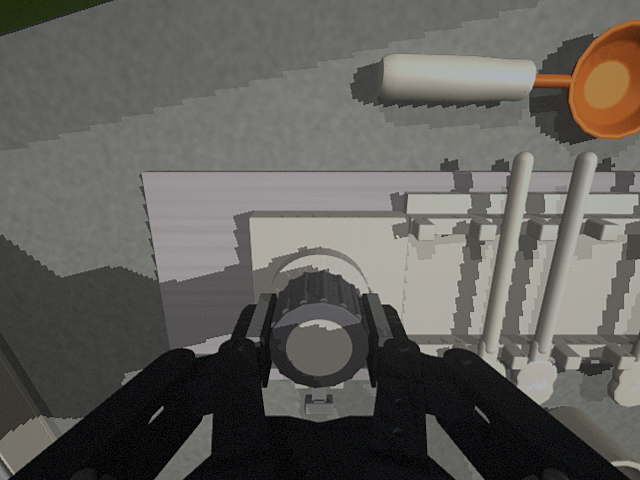

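View pics/s2.png

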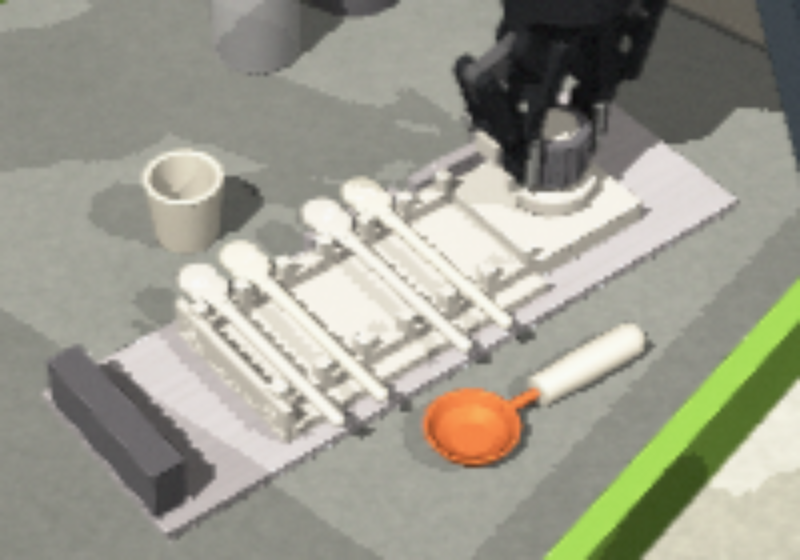

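The grip is centred on the knob, with the cap at (320,345) between the pads, and the opening matches 40 mm. Next I'll drag the rack.

```bash
python3 - <<'E'
from h import *
h=np.radians(76); u=np.array([np.cos(h),np.sin(h),0]); x=np.array([u[1],-u[0],0])
p0=np.array([.508,-.120,.073]); s=0
def go(s,v):
    r.move_linear(p0+u*s,vel=v); f=r.current_contact_force(); a=r.current_tool_pos()-p0
    print(round(s*1e3,1),"act",round(a@u*1e3,2),"Fu",round(f@u,2),"Fx",round(f@x,2),"Fz",round(f[2],2)); return f
for s in(.012,.026,.040,.050): go(s,.03)
while s<.068:
    s+=.001; f=go(s,.015)
    if f@u<-6.5: break
r.sleep(.2); print(r.current_contact_force()@u,r.current_torque(),r.current_t())
E
```

```text
12.0 act 12.15 Fu 1.71 Fx -1.23 Fz 6.0
26.0 act 26.13 Fu 2.02 Fx -0.93 Fz 5.55
40.0 act 40.12 Fu 1.42 Fx -1.0 Fz 5.26
50.0 act 50.18 Fu 1.17 Fx -1.29 Fz 4.69
51.0 act 50.95 Fu -0.04 Fx -1.61 Fz 5.53
52.0 act 51.86 Fu -1.77 Fx -1.77 Fz 5.03
53.0 act 52.83 Fu -1.33 Fx -0.79 Fz 6.06
54.0 act 53.84 Fu -1.87 Fx -1.37 Fz 5.58
55.0 act 54.85 Fu -1.82 Fx -1.38 Fz 5.34
56.0 act 55.86 Fu -2.3 Fx -1.35 Fz 5.31
57.0 act 56.86 Fu -2.13 Fx -1.16 Fz 5.71
58.0 act 57.85 Fu -1.79 Fx -1.29 Fz 6.22
59.0 act 58.84 Fu -1.31 Fx -0.6 Fz 5.48
60.0 act 59.84 Fu -1.84 Fx -1.22 Fz 4.93
61.0 act 60.84 Fu -1.66 Fx -1.78 Fz 6.24
62.0 act 61.83 Fu -2.75 Fx -1.55 Fz 4.89
63.0 act 62.02 Fu -8.52 Fx -1.14 Fz 5.65
-8.811211374421248 [-1.44928484  0.60019395  0.07894551] 11.0
```

Contact with the block came at 62 mm, against 61 mm predicted, with 8.5 N of push. I'll ease off slightly and turn in small steps while watching the moment.

```bash
python3 - <<'E'
from h import *
h0=np.radians(76); u=np.array([np.cos(h0),np.sin(h0),0]); x=np.array([u[1],-u[0],0])
p=np.array([.508,-.120,.073])+u*.0624
r.move_linear(p,vel=.015); r.sleep(.1)
t0=r.current_torque()[2]; print("t0",t0,r.current_contact_force()@u)
a=0;prev=None
while a<1.6:
    a+=.05; r.move_to(p,quat(h0-a)); f=r.current_contact_force(); t=r.current_torque()[2]
    print(round(a,2),"act",round(-(r.current_q()[5]+1.5)*-1,3),"T",round(t,3),"Fu",round(f@u,1),"Fx",round(f@x,1))
    if t-min(t0,0)>.32: break
print(r.current_t(),r.current_opening())
d=optics.get_image("side"); cv2.imwrite("pics/s3.png",cv2.resize(d["pixels"][190:330,250:450,::-1],None,fx=4,fy=4))
d=optics.get_image("scene"); cv2.imwrite("pics/c3.png",cv2.resize(d["pixels"][190:280,215:415,::-1],None,fx=4,fy=4))
d=optics.get_image("wrist"); cv2.imwrite("pics/w3.png",d["pixels"][:,:,::-1])
E
```

```text
t0 0.010509612444049717 -5.131421245592699
0.05 act 0.022 T -0.103 Fu -4.6 Fx -1.7
0.1 act 0.072 T 0.019 Fu -4.7 Fx -2.9
0.15 act 0.122 T -0.012 Fu -4.4 Fx -0.0
0.2 act 0.172 T -0.076 Fu -4.4 Fx -1.9
0.25 act 0.222 T -0.101 Fu -4.4 Fx -1.8
0.3 act 0.272 T -0.039 Fu -3.0 Fx -0.6
0.35 act 0.322 T -0.038 Fu -4.0 Fx -0.9
0.4 act 0.372 T -0.121 Fu -3.2 Fx -1.8
0.45 act 0.422 T -0.02 Fu -2.6 Fx -0.4
0.5 act 0.472 T -0.068 Fu -3.2 Fx -1.4
0.55 act 0.522 T 0.0 Fu -1.6 Fx -0.3
0.6 act 0.572 T -0.059 Fu -2.3 Fx -0.4
0.65 act 0.621 T -0.062 Fu -2.6 Fx -1.0
0.7 act 0.671 T -0.061 Fu -2.4 Fx -1.0
0.75 act 0.721 T -0.046 Fu -2.2 Fx -0.9
0.8 act 0.77 T -0.098 Fu -2.0 Fx -0.7
0.85 act 0.82 T -0.055 Fu -2.7 Fx -0.4
0.9 act 0.87 T 0.01 Fu -0.5 Fx 0.7
0.95 act 0.92 T -0.046 Fu -1.9 Fx 0.6
1.0 act 0.969 T -0.021 Fu -0.9 Fx 0.6
1.05 act 1.019 T -0.081 Fu -1.1 Fx -0.1
1.1 act 1.069 T -0.146 Fu -1.4 Fx 0.6
1.15 act 1.119 T -0.056 Fu -1.7 Fx 1.2
1.2 act 1.169 T -0.247 Fu -1.4 Fx 1.4
1.25 act 1.218 T -0.199 Fu -1.4 Fx 2.8
1.3 act 1.268 T -0.116 Fu -1.1 Fx 3.3
1.35 act 1.318 T -0.02 Fu -1.4 Fx 3.6
1.4 act 1.369 T -0.056 Fu -0.7 Fx 4.7
1.45 act 1.419 T 0.036 Fu -0.1 Fx 5.4
1.5 act 1.468 T 0.362 Fu 1.1 Fx 5.1
18.85 0.45855200149354697
```

View pics/w3.png

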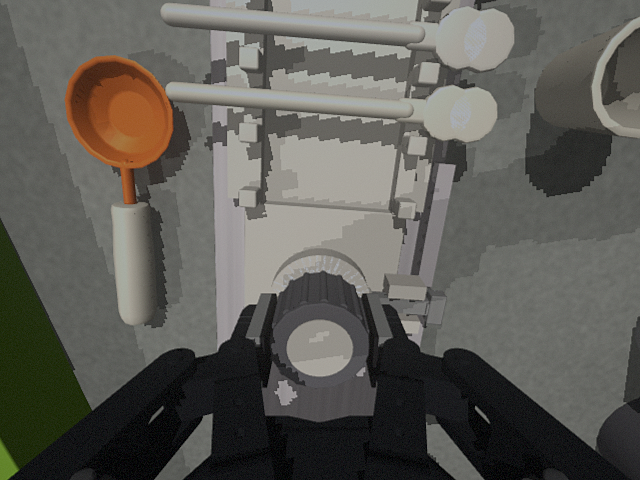

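View pics/c3.png

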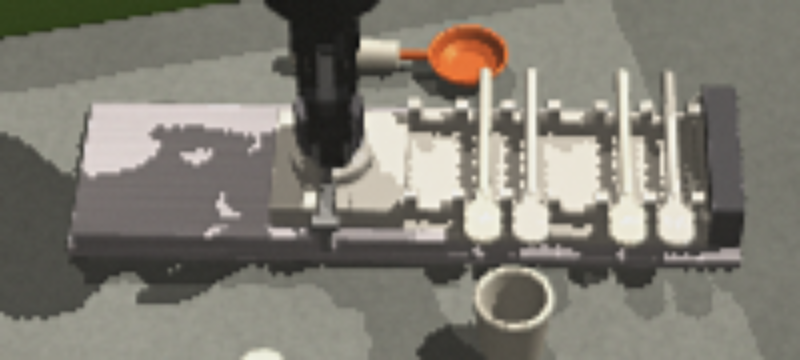

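View pics/s3.png

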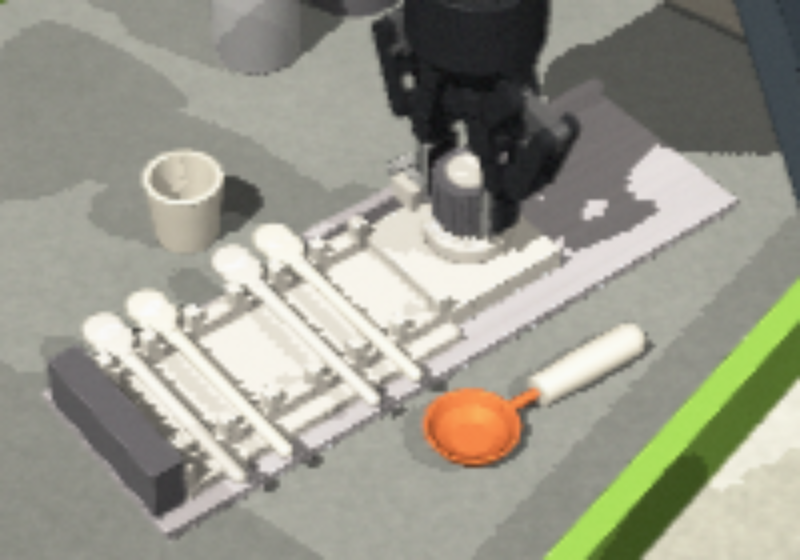

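The rack is against the block and the pin's tail now sits tight to the keeper strip. The moment dipped (tug) at about 1.2 rad and rose at 1.5 rad, so I'll unload, let go, lift and check.

```bash
python3 - <<'E'
from h import *
h0=np.radians(76); u=np.array([np.cos(h0),np.sin(h0),0])
p=np.array([.508,-.120,.073])+u*.0624
r.move_to(p,quat(h0-1.47)); print(r.current_torque()[2],r.current_contact_force())
r.set_gripper(.9); r.sleep(.1); print(r.current_opening(),r.current_contact_force())
r.move_linear(p+[0,0,.08],vel=.08)
r.move_to([.525,-.06,.20],quat(h0)); r.sleep(.2)
pose=(r.current_tool_pos(),r.current_ee_rot())
d=optics.get_image("wrist"); cv2.imwrite("pics/w4.png",d["pixels"][:,:,::-1])
np.savez("w4.npz",p=pose[0],q=pose[1],**d); print(r.current_t())
px=d["pixels"]; C=cloud(d,pose)
m=((px.min(-1)>150)&(np.hypot(C[...,0]-.523,C[...,1]+.0595)<.03)&(C[...,2]>.074)).astype(np.uint8)
n,l,s,c=cv2.connectedComponentsWithStats(m); i=1+np.argmax(s[1:,4]); print(c[i],s[i],ray(d,*c[i],.081,pose))
U,V=map(int,c[i]); V0=max(U-75,0)
cv2.imwrite("pics/w4c.png",cv2.resize(px[V-50:V+90,V0:V0+150,::-1],None,fx=4.2,fy=4.2,interpolation=cv2.INTER_CUBIC)); print(V0,V-50)
E
```

```text
0.20884338567988586 [ 4.95707732 -0.90312372  5.18936877]
0.9030075436784261 [ 0.17349207 -0.03165427 -0.05122762]
22.525
[317.7957993  240.73512252] [301 225  34  32 857] [ 0.52244612 -0.06146387  0.081     ]
242 190
```

View pics/w4.png

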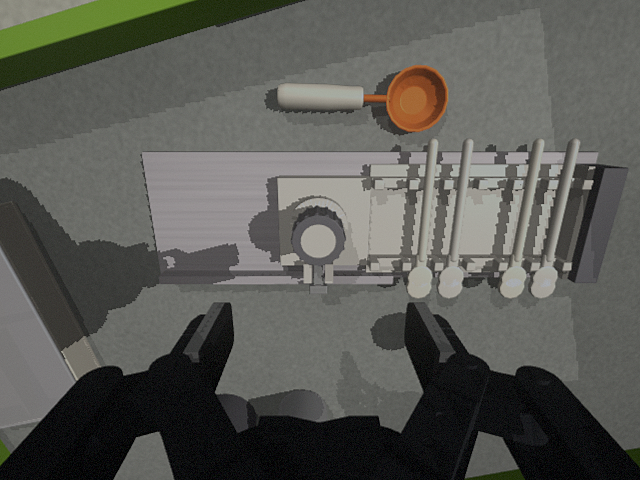

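View pics/w4c.png

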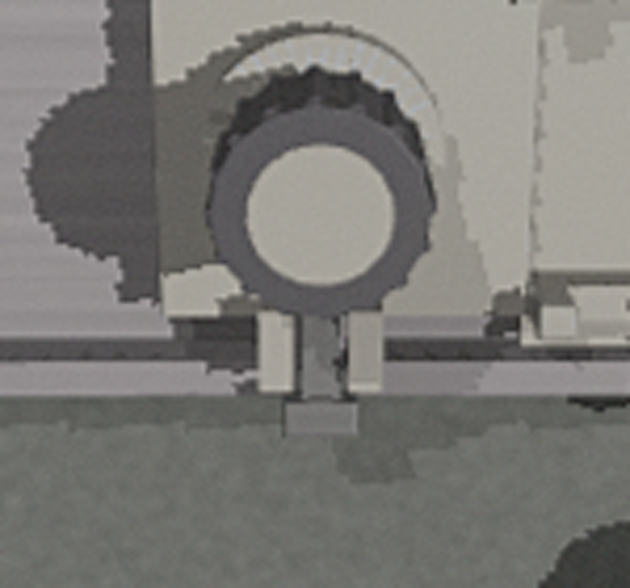

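```bash
python3 - <<'E'
from h import *
h=np.radians(75.9); u=np.array([np.cos(h),np.sin(h)]); x=np.array([u[1],-u[0]])
for n,t,k in(("w1",(180+367/5,190+539/5),(237.5,241.2)),("w4",(242+320/4.2,190+418/4.2),(317.8,240.7))):
    f=np.load(n+".npz"); d={q:f[q] for q in f.files}; pose=(d["p"],d["q"]); C=cloud(d,pose)
    z=C[int(t[1]),int(t[0]),2]; K=ray(d,*k,.081,pose)
    for zz in (.018,.022,.03): 
        q=ray(d,*t,zz,pose)-K; print(n,"depth z",z.round(4),"at",zz,"x",(q[:2]@x).round(4),"y",(q[:2]@u).round(4))
E
```

```text
w1 depth z 0.044 at 0.018 x 0.0804 y -0.0051
w1 depth z 0.044 at 0.022 x 0.0783 y -0.0042
w1 depth z 0.044 at 0.03 x 0.0741 y -0.0025
w4 depth z 0.0443 at 0.018 x 0.0717 y 0.0003
w4 depth z 0.0443 at 0.022 x 0.0697 y 0.0003
w4 depth z 0.0443 at 0.03 x 0.0657 y 0.0003
```

```bash
python3 - <<'E'
from h import *
print(r.current_t(),r.current_contact_force()); r.hand_in()
E
```

```text
22.525 [ 0.56496316  0.90532301 -1.28272027]
the job is handed in; nothing more can be done
```

The rack is against the end block, and the pin has dropped into the cam's notch and locked it. I released the knob and handed in at 22.5 s.

- **Slide:** I gripped the knob from above and dragged the rack about 62 mm, against 61 mm predicted. Contact with the block was gentle, at about 8.5 N.
- **Turn:** I turned the knob clockwise in 0.05 rad steps. The pin's tug showed at about 1.2 rad. I stopped at 1.5 rad, when the moment rose sharply to 0.36 N m, then eased back slightly before letting go.
- **Pin check:** At the height the depth image gives for the tail (44 mm), its x in the rack's frame went from about 67 mm to 58.5 mm (extrapolated from three nearby heights). That matches the figures given for on the cam and dropped in.
- **Other checks:** The last wrist picture shows the rack home, with the spoon where it was. Earlier pictures show the egg cup in place. I did not check the other bystanders individually. The arm was clear of everything at hand-in.

No check failed. The cameras' estimates of the knob's position differed from one another by up to about 4 mm, so I used the wrist camera's.

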